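Register a timber blank in the corner of a drilling jig

ROBOT

A 6-joint arm with a two-finger parallel gripper is mounted at the origin on the work surface. World frame = base frame: x ahead of the robot, y to its left, z up, the work surface at z = 0. Lengths are in m, angles in rad, forces in N, time in s.
With the tool pointing down it reaches from about 0.325 to 0.775 m from the base axis. Payload 5.5 kg.
Tool frame: the origin (TCP) lies on the centre line of the jaws, within the pads' length; the fingertips stand 25 mm ahead of it and the grasp point (between the pads) lies 6 mm ahead of it; z points along the fingers, y is the line along which they close (so a half turn about z gives the same grasp; the last joint's range is limited). The gripper opens to 88 mm and grips with 3 to 60 N. Pads are 20 mm wide; open, the fingers measure 115 mm over their backs; the gripper's body (75 mm by 178 mm) begins 61 mm behind the grasp point.
Start: joints at [-1.23, 0.091, 1.231, -0, 1.82, -0.057], TCP at [0.232, -0.553, 0.248] pointing down, gripper open.
Joint ranges: [-2.87, 2.87], [-0.86, 2.18], [0.17, 2.46], [-1.51, 4.65], [0.06, 2.69], [-2.65, 2.65]. Speed limits (rad/s): [2.57, 2.57, 3.01, 3.14, 3.14, 3.14].

INTERFACE

Orientations are given as [roll, pitch, yaw] about the fixed x, y, z axes, in that order (R = Rz(yaw) Ry(pitch) Rx(roll)).
In Python, from rig import ctrl gives the robot as it stands.
- The arm moves only by the tool send_rows, never from a script. Its argument "targets" is a list of rows, each an object with "fingers": the opening, from -1 (shut) to 1 (fully open), so that 0 is half open; "offset": the shift along the tool's x, y, z in cm, a list of three; "twist": the turn, a rotation vector about the tool's x, y, z in degrees, a list of three. A call has 1 to 20 rows; each row is the pose to reach, as a shift and turn from the pose commanded when the call began, along the tool's axes at that moment; what a row does not reach only later rows make up. A row lasts 1/12 s, in which the tool goes at most 41.7 mm and 7.16 degrees, less where a joint would pass 70% of its speed; a pose out of reach is approached as far as the arm can. A call with a gripper value outside its range is refused whole. The fingers move at their own pace and stop on an object; "squeeze" is the grip in N (left out, the last holds). Time passes only in rows, so rows that repeat a pose let the fingers close. It gives the time, the measured TCP pose, the force, the opening and the grip force at its end, in the units of the state.
- ctrl.observe(): the state, without advancing time (a new reading comes with each control period).
- ctrl.grab_frame(name): name is "side" or "top" or "wrist"; returns the picture (480x640x3 uint8, red, green, blue); there is no depth.
- ctrl.camera_model(name): a dict with "fovy" (degrees; the focal length in pixels is half the picture's height over the tangent of half this angle, whatever the lens; pixels are square), "cx", "cy" (the principal point, pixels), "position" and "attitude" of the camera in the world. Camera axes: x right, y up, looking along -z (the intrinsics and any distortion apply to the point x, -y, -z); pixel columns grow to the right and rows downward; lengths in m; the calibration is good to about 2 mm. A picture is of the moment at which its call begins: read the wrist's pose just before it. camera_model takes no time and is no camera call; for the wrist camera it gives the pose at the moment of the call.
- ctrl.finish_job(): hands the job in; it is judged then, once.
The state is a dict: "time_s": time; "joints": joint angles; "joint_vel": joint speeds; "joint_torque": joint torques, N m; "eef_pos": TCP position; "orientation": TCP orientation; "contact_force": force on the tool from outside, world axes, zero at the start; "torque": the same for the moment, N m; "grip_width": finger opening in m; "finger_force": force on a finger pad.
Only numpy, scipy, OpenCV 4.12 (cv2) and the standard library are available. Lean on these libraries where they do the work, as an engineer would, in place of code of your own. Each camera call takes 0.05 s, during which the arm holds its last target. There are 200 camera calls.

TASK

Get the timber blank located in the jig for drilling: push it along the board until it lies square and flush against both the long fence and the end stop, and push the sliding stop block along its track until it touches the blank's free end and traps it there. Only push with the fingers, keep the blank flat on the board without lifting it, leave the tin, screwdriver, glue bottle and offcut where they are, and finish with the hand clear.

Things in the scene. Friction and masses are not known exactly. Their poses are not given: they have to be found in the camera images.
- jig: Grey-faced board fixed to the bench, 18 mm thick; spans jig x -110 to +100, jig y -170 to +175 mm. Origin at bench height. On it, 28 mm high: a long wooden fence along jig y (22 thick, working face at jig x +80, facing -x) and a wooden end stop along jig x (25 thick, jig x -95 to +80, working face at jig y +150, facing -y). Jig x points roughly away from the robot; position and yaw vary.
- corner (a point): The inside corner where the fence face, the end stop face and the board's top meet (jig x +80, y +150, z +18 mm); axes parallel to the jig's. Seated, the blank's centre lies 50 mm from it along jig -x and 75 mm along jig -y.
- blank: Loose pale timber block, 100 (own x) x 150 (own y) x 35 mm high, 0.24 to 0.48 kg, thin pencil lines on top, flat on the board; too broad to pinch. Origin: centre of its underside. Its centre starts 30 to 70 mm short of its seated place along jig x, 25 to 60 mm along jig y, turned up to 15 degrees from square. Slides with 1 to 5 N.
- stop (a joint): Travel (m) of the sliding stop block: 0 = its face at jig y -100 mm, growing along jig +y, at most 0.13; 0.10 touches the seated blank. Stays where left; about 2 N to slide. Wooden block 60 (jig x) x 30 (jig y), top 43 mm above the board, on a flush track along jig y at jig x +30 mm; the blank slides freely over the track. Pushed on, it can shove the blank along.
- stop_face (a point): Centre of the stop block's face that meets the blank (the face looking to jig +y), 20 mm above the board; axes parallel to the jig's. The block's back face, to push on, is 30 mm from it along jig -y.
- tin: Round tin, 72 diameter x 60 mm high, standing on the bench beyond the end stop; to be left alone. Origin at the centre of its underside.
- driver: Screwdriver, 190 mm long, lying on the bench beyond the end stop; to be left alone. Its origin is on its underside, own x along it.
- glue: White glue bottle, 56 diameter x 150 mm high, standing on the bench at the sliding stop's end of the jig; to be left alone. Origin at the centre of its underside.
- offcut: Small wooden offcut, 40 x 40 x 50 mm high, standing on the bench just before the jig's robot-side edge, towards the sliding stop's end; to be left alone. Origin at the centre of its underside.
Things that resemble listed ones, but are neither listed nor needed, are in the scene too. Of the things shaped like the blank, the wooden one is meant.

How it is judged:
At the end, for the whole second after the job is handed in: The blank lies flat and at rest within 3 mm of flush against the fence and the end stop and within 0.025 rad of square, and the stop block's face is within 3 mm of its free end (x of blank in the frame of corner between -0.053 and -0.047 m and y of blank in the frame of corner between -0.078 and -0.072 m and angle between the y axis of blank and the y axis of jig, either way round below 0.025 rad and angle between blank's own z axis and vertical below 0.03 rad and y of stop_face in the frame of blank above -0.078 m and linear speed of blank below 0.01 m/s); the robot touches nothing.
It fails at once if the blank is lifted or tipped, or leaves the board (height (world z) of blank above 0.028 m or height (world z) of blank below 0.01 m or angle between blank's own z axis and vertical above 0.15 rad).
It fails at once if the tin is moved more than 15 mm or tipped over (distance of tin from where it was at the start of the episode above 0.015 m or angle between tin's own z axis and vertical above 0.3 rad).
It fails at once if the screwdriver is moved more than 15 mm (distance of driver from where it was at the start of the episode above 0.015 m).
It fails at once if the glue bottle is moved more than 15 mm or tipped over (distance of glue from where it was at the start of the episode above 0.015 m or angle between glue's own z axis and vertical above 0.3 rad).
It fails at once if the offcut is moved more than 15 mm or tipped over (distance of offcut from where it was at the start of the episode above 0.015 m or angle between offcut's own z axis and vertical above 0.3 rad).
It also fails if it takes over 54 s, if anything falls off the work surface, if the arm or the gripper's body presses on something with over 40 N, if the wrist force passes 120 N, or if a joint passes its speed limit or range.

## Working session

There is one attempt and no reset: what is moved stays moved. The work goes in short steps, Python scripts to look and compute and a tool call to move; the robot and the scene stay as the last step left them, time stands still between calls to the robot, and variables do not carry over. Pictures are saved under pics/ and viewed, at most 10 in all, crops included, and the job is handed in when it is done.

Besides the shell and the picture viewer there is one more tool, called after "Emit:" as name(argument=value, ...), one argument or row to a line, values as JSON. send_rows: Moves the arm, as the interface text tells. Its arguments: {"type":"object","properties":{"targets":{"type":"array"},"squeeze":{"type":"number"}},"required":["targets"]}

```bash
mkdir -p pics; ls; python3 - <<'E'
from rig import ctrl
import cv2
print(ctrl.observe())
for n in ["top","side"]:
    print(n,ctrl.camera_model(n)); cv2.imwrite(f"pics/{n}0.png",ctrl.grab_frame(n)[:,:,::-1])
E
```

```text
pics
{'time_s': 0.0, 'joints': array([-1.22969823e+00,  9.18251015e-02,  1.23183076e+00, -3.01061180e-06,
        1.81980140e+00, -5.66685704e-02]), 'joint_vel': array([-0.00131942, -0.00075083, -0.00049262, -0.00208837,  0.00017723,
       -0.00025998]), 'joint_torque': array([-1.71334082e-04, -4.46449685e+01, -4.06445289e+01,  6.98263873e-02,
        2.94585025e-02, -1.74481252e-04]), 'eef_pos': array([ 0.232351  , -0.55292519,  0.24655818]), 'orientation': array([-3.13973087e+00, -1.02693628e-04,  3.97765834e-01]), 'contact_force': array([ 0.58307404, -0.66416598, -0.15197331]), 'torque': array([-0.01678296, -0.01972946, -0.0602523 ]), 'finger_force': 0.0, 'grip_width': 0.08770587978009756}
top {'fovy': 42.49164847520676, 'cx': 325.3064327866883, 'cy': 248.72733548088053, 'position': array([ 0.31901138, -0.02851508,  1.42935251]), 'attitude': array([ 0.13227703,  0.0059697 , -1.54373335])}
side {'fovy': 48.85749696814785, 'cx': 316.7352260987798, 'cy': 234.18104260711382, 'position': array([ 0.37065811, -0.92560761,  0.55807359]), 'attitude': array([ 1.05635215,  0.00981997, -0.14182111])}
```

View pics/top0.png

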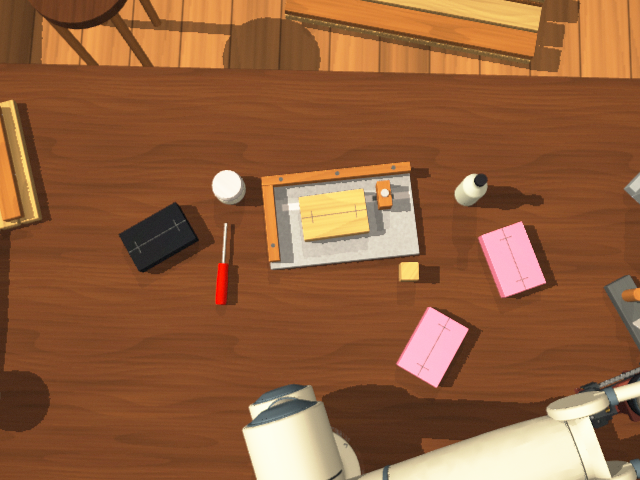

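View pics/side0.png

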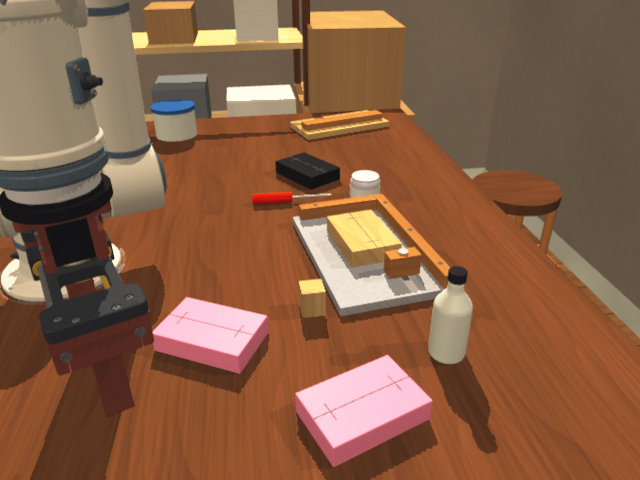

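The top view shows three blank-like groups: wood at (334,215) on the jig, pink at (433,347) and (512,260), and black at (158,238). The wooden one lying on the board fits the description. I'll confirm it in a crop and measure.

```bash
cat > h.py <<'E'
import numpy as np, cv2
from scipy.spatial.transform import Rotation as R
def ray(m,uv):
    uv=np.atleast_2d(uv).astype(float); f=240/np.tan(np.radians(m["fovy"])/2)
    d=np.c_[(uv[:,0]-m["cx"])/f,-(uv[:,1]-m["cy"])/f,-np.ones(len(uv))]
    return R.from_euler("xyz",m["attitude"]).apply(d)
def onplane(m,uv,z):
    d=ray(m,uv); p=np.array(m["position"]); return (p+d*((z-p[2])/d[:,2])[:,None])[:,:2]
def mask(img,lo,hi):
    return cv2.inRange(cv2.cvtColor(img,cv2.COLOR_RGB2HSV),lo,hi)
def big(mk,near=None):
    cs=cv2.findContours(mk,cv2.RETR_EXTERNAL,cv2.CHAIN_APPROX_NONE)[0]
    if near is not None: cs=[c for c in cs if cv2.pointPolygonTest(c,near,False)>=0]
    return max(cs,key=cv2.contourArea)
E
python3 - <<'E'
import cv2
im=cv2.imread("pics/top0.png")
cv2.imwrite("pics/crop.png",cv2.resize(im[150:290,250:440],None,fx=4,fy=4,interpolation=cv2.INTER_CUBIC))
h=cv2.cvtColor(im,cv2.COLOR_BGR2HSV)
for n,(u,v) in dict(blank=(350,225),blank2=(320,205),side=(350,238),board=(400,235),board2=(290,255),fence=(320,174),end=(271,220),stop=(383,190),table=(340,300),tableshadow=(420,140),tin=(228,187),off=(408,270),offside=(408,279)).items(): print(n,h[v,u])
E
```

```text
blank [ 22 135 251]
blank2 [ 22 137 250]
side [ 21  28 118]
board [ 21  31 223]
board2 [ 15  29 142]
fence [ 14 188 223]
end [ 15 185 241]
stop [ 19  25 245]
table [ 10 173 136]
tableshadow [ 11 176 132]
tin [ 21  16 253]
off [ 23 135 252]
offside [ 18 151 220]
```

View pics/crop.png

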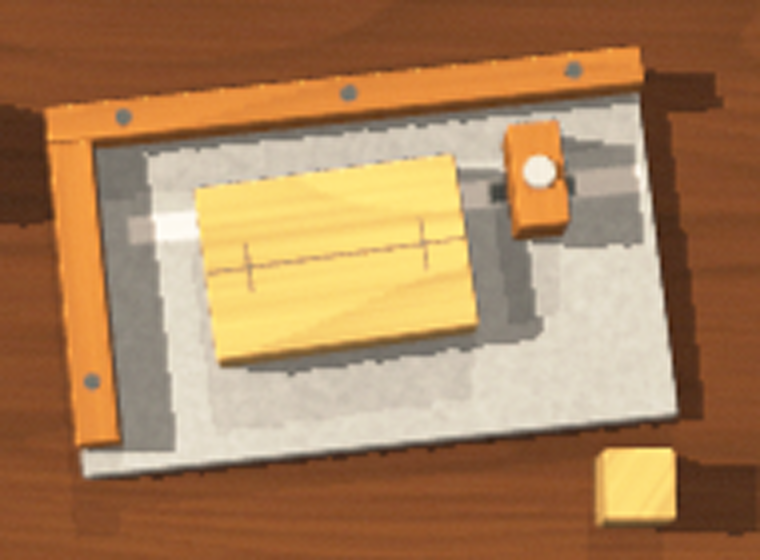

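The crop confirms the pale wooden block at crop centre (337,258), i.e. about (334,215) in full. The fence is at the top, the end stop on the left, the slider at (537,178) and the offcut at (637,485). Now I'll measure.

```bash
cat > meas.py <<'E'
from h import *
def measure(im,m):
    mb=mask(im,(18,90,150),(28,255,255)); cb=big(mb,(334,215)) if True else None
    mo=mask(im,(10,165,170),(17,255,255)); mo[:150]=0; mo[290:]=0; mo[:,:255]=0; mo[:,440:]=0
    return mb,mo,cb
E
python3 - <<'E'
from meas import *
from rig import ctrl
m=ctrl.camera_model("top"); im=cv2.imread("pics/top0.png")[:,:,::-1].copy()
mb,mo,cb=measure(im,m)
P=onplane(m,cb[:,0],.053).astype(np.float32)*1000
print("blank rect",cv2.minAreaRect(P), cv2.boxPoints(cv2.minAreaRect(P)).round(1).tolist())
cs=sorted(cv2.findContours(mo,cv2.RETR_EXTERNAL,cv2.CHAIN_APPROX_NONE)[0],key=cv2.contourArea)[::-1][:3]
for c in cs:
    print(cv2.contourArea(c),cv2.approxPolyDP(c,3,True)[:,0].tolist())
# jig by known corners
pts=np.array([[47,108],[639,47],[77,445]])/4+[250,150]; W=onplane(m,pts,.046); print((W*1000).round(1))
b=np.array([[82,477],[677,416]])/4+[250,150]; print((onplane(m,b,.018)*1000).round(1))
s=np.array([[504,124],[557,120],[570,229],[512,237]])/4+[250,150]; print("stop",(onplane(m,s,.061)*1000).round(1))
tin=onplane(m,[[228,186]],.06);print("tin",tin)
o=np.array([[603,450],[675,447],[675,523],[600,523]])/4+[250,150];print("off",onplane(m,o,.05).round(3))
print("glue",onplane(m,[[481,180]],.15), onplane(m,[[463,195]],0))
E
```

```text
blank rect ((581.916015625, -31.43634796142578), (100.64366912841797, 149.08450317382812), 9.401304244995117) [[520.0999755859375, 33.900001525878906], [544.4000244140625, -113.19999694824219], [643.7000122070312, -96.80000305175781], [619.4000244140625, 50.29999923706055]]
1915.5 [[409, 162], [261, 177], [269, 261], [279, 259], [273, 184], [409, 170]]
223.0 [[388, 181], [376, 184], [378, 207], [391, 204], [390, 195], [383, 198], [379, 194], [384, 187], [390, 190]]
[[ 665.2  135.2]
 [ 709.8 -204.1]
 [ 471.   110.4]]
[[ 455.6  109.6]
 [ 499.9 -231.5]]
stop [[ 658.7 -126.2]
 [ 661.8 -156.2]
 [ 599.1 -164.3]
 [ 593.7 -131.7]]
tin [[0.63876267 0.20936347]]
off [[ 0.476 -0.186]
 [ 0.478 -0.226]
 [ 0.436 -0.226]
 [ 0.434 -0.184]]
glue [[ 0.6444966  -0.34210508]] [[ 0.64530521 -0.3362459 ]]
```

Jig yaw is about 7.4°, with its origin near (0.587,-0.050). The blank is at about jig (-3,19) and turned about 2°.

Plan:
1. Push along jig +x with both open fingers.
2. Shove the stop block along +y with closed fingers, so that it drives the blank home.

Emit:
send_rows(
  targets=[
    {"fingers":1,"offset":[44.5,-36.7,0],"twist":[0,0,15.4]},
    {"fingers":1,"offset":[44.5,-36.7,0],"twist":[0,0,15.4]},
    {"fingers":1,"offset":[44.5,-36.7,0],"twist":[0,0,15.4]},
    {"fingers":1,"offset":[44.5,-36.7,0],"twist":[0,0,15.4]},
    {"fingers":1,"offset":[44.5,-36.7,0],"twist":[0,0,15.4]},
    {"fingers":1,"offset":[44.5,-36.7,0],"twist":[0,0,15.4]},
    {"fingers":1,"offset":[44.5,-36.7,0],"twist":[0,0,15.4]},
    {"fingers":1,"offset":[44.5,-36.7,0],"twist":[0,0,15.4]},
    {"fingers":1,"offset":[44.5,-36.7,0],"twist":[0,0,15.4]},
    {"fingers":1,"offset":[44.5,-36.7,0],"twist":[0,0,15.4]},
    {"fingers":1,"offset":[44.5,-36.7,0],"twist":[0,0,15.4]},
    {"fingers":1,"offset":[44.5,-36.7,0],"twist":[0,0,15.4]},
    {"fingers":1,"offset":[44.5,-36.7,0],"twist":[0,0,15.4]},
    {"fingers":1,"offset":[44.5,-36.7,0],"twist":[0,0,15.4]},
    {"fingers":1,"offset":[44.5,-36.7,0],"twist":[0,0,15.4]},
    {"fingers":1,"offset":[44.5,-36.7,0],"twist":[0,0,15.4]},
    {"fingers":1,"offset":[44.5,-36.7,0],"twist":[0,0,15.4]},
    {"fingers":1,"offset":[44.5,-36.7,0],"twist":[0,0,15.4]},
    {"fingers":1,"offset":[44.5,-36.7,0],"twist":[0,0,15.4]},
    {"fingers":1,"offset":[44.5,-36.7,0],"twist":[0,0,15.4]},
  ],
)

```text
time_s: 1.77
eef_pos: [0.5002, -0.0436, 0.2478]
orientation: [3.141, -0.0, 0.127]
contact_force: [-0.3, -0.6, -1.3]
grip_width: 0.0879
finger_force: 0.0
```

```bash
python3 - <<'E'
from h import *
from rig import ctrl
m=ctrl.camera_model("wrist"); im=ctrl.grab_frame("wrist"); cv2.imwrite("pics/w1.png",im[:,:,::-1]); print(m)
E
```

```text
{'fovy': 66.26039505150001, 'cx': 315.7919702185345, 'cy': 235.0536231611929, 'position': array([ 0.57511847, -0.03430703,  0.38437781]), 'attitude': array([-2.76328713e-01, -8.43777486e-04, -1.44491905e+00])}
```

View pics/w1.png

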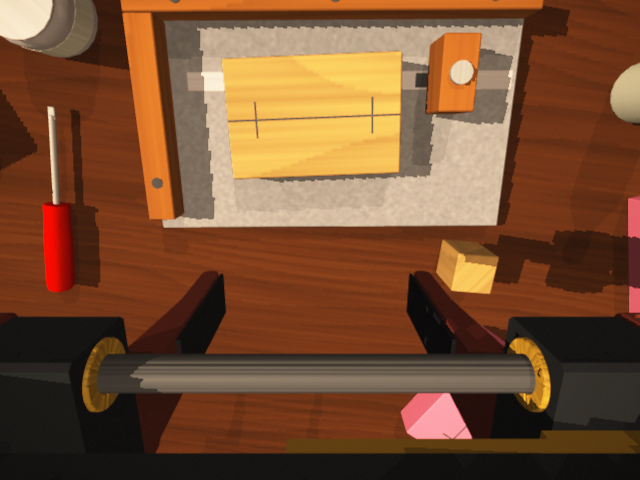

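The wrist view shows the blank centred at (313,115), the stop block at (455,72), the end stop's inner edge near x 160-180 and the board's near edge at row 226.

```bash
python3 - <<'E'
from h import *
from rig import ctrl
m=ctrl.camera_model("wrist"); im=cv2.imread("pics/w1.png")[:,:,::-1].copy()
def jig(p): 
    c,s=np.cos(.1295),np.sin(.1295); return (np.array(p)*1000-[587.1,-49.9])@np.array([[c,-s],[s,c]])
c=big(mask(im,(18,80,140),(28,255,255)),(313,100)); P=jig(onplane(m,c[:,0],.053)).astype(np.float32)
print(cv2.minAreaRect(P))
print("near edge x=-110, y=175/-170:",jig(onplane(m,[[163,227],[497,224]],.018)).round(1).tolist())
print("fence face x=80:",jig(onplane(m,[[200,12],[400,11]],.046)).round(1).tolist())
print("end outer y=175:",jig(onplane(m,[[124,13],[149,218]],.046)).round(1).tolist())
print("stop top:",jig(onplane(m,[[440,34],[481,34],[473,111],[433,111]],.061)).round(1).tolist())
E
```

```text
((26.300601959228516, 19.98492431640625), (48.08026885986328, 148.04278564453125), 1.9206784963607788)
near edge x=-110, y=175/-170: [[-104.5, 174.4], [-102.6, -169.0]]
fence face x=80: [[83.8, 111.1], [84.0, -52.1]]
end outer y=175: [[83.2, 173.1], [-88.5, 174.6]]
stop top: [[63.6, -81.7], [63.5, -114.1], [5.6, -114.3], [5.8, -81.0]]
```

Emit:
send_rows(
  targets=[
    {"fingers":1,"offset":[0,0,4],"twist":[0,0,0]},
    {"fingers":1,"offset":[0,0,8],"twist":[0,0,0]},
    {"fingers":1,"offset":[0,0,12],"twist":[0,0,0]},
    {"fingers":1,"offset":[0,0,15],"twist":[0,0,0]},
    {"fingers":1,"offset":[0,0,17],"twist":[0,0,0]},
    {"fingers":1,"offset":[0,0,18.5],"twist":[0,0,0]},
    {"fingers":1,"offset":[0,0,19.4],"twist":[0,0,0]},
    {"fingers":1,"offset":[0,0,19.4],"twist":[0,0,0]},
    {"fingers":1,"offset":[0,0,19.4],"twist":[0,0,0]},
    {"fingers":1,"offset":[0,0,19.4],"twist":[0,0,0]},
  ],
)

```text
time_s: 2.65
eef_pos: [0.5013, -0.0428, 0.0552]
orientation: [3.141, -0.002, 0.129]
contact_force: [0.1, -0.3, 0.5]
grip_width: 0.0876
finger_force: 0.0
```

Emit:
send_rows(
  targets=[
    {"fingers":1,"offset":[0.5,0,0],"twist":[0,0,0]},
    {"fingers":1,"offset":[1,0,0],"twist":[0,0,0]},
    {"fingers":1,"offset":[1.4,0,0],"twist":[0,0,0]},
    {"fingers":1,"offset":[1.7,0,0],"twist":[0,0,0]},
    {"fingers":1,"offset":[2,0,0],"twist":[0,0,0]},
    {"fingers":1,"offset":[2.3,0,0],"twist":[0,0,0]},
    {"fingers":1,"offset":[2.6,0,0],"twist":[0,0,0]},
    {"fingers":1,"offset":[2.9,0,0],"twist":[0,0,0]},
    {"fingers":1,"offset":[3.2,0,0],"twist":[0,0,0]},
    {"fingers":1,"offset":[3.5,0,0],"twist":[0,0,0]},
    {"fingers":1,"offset":[3.8,0,0],"twist":[0,0,0]},
    {"fingers":1,"offset":[4.1,0,0],"twist":[0,0,0]},
    {"fingers":1,"offset":[4.4,0,0],"twist":[0,0,0]},
    {"fingers":1,"offset":[4.7,0,0],"twist":[0,0,0]},
    {"fingers":1,"offset":[4.9,0,0],"twist":[0,0,0]},
    {"fingers":1,"offset":[5.0,0,0],"twist":[0,0,0]},
    {"fingers":1,"offset":[5.0,0,0],"twist":[0,0,0]},
  ],
)

```text
time_s: 4.07
eef_pos: [0.5504, -0.036, 0.0535]
orientation: [3.142, -0.0, 0.129]
contact_force: [-0.8, -0.0, -0.9]
grip_width: 0.0881
finger_force: 0.4
```

Emit:
send_rows(
  targets=[
    {"fingers":1,"offset":[0.1,0,0],"twist":[0,0,0]},
    {"fingers":1,"offset":[0.2,0,0],"twist":[0,0,0]},
    {"fingers":1,"offset":[0.3,0,0],"twist":[0,0,0]},
    {"fingers":1,"offset":[0.4,0,0],"twist":[0,0,0]},
    {"fingers":1,"offset":[0.4,0,0],"twist":[0,0,0]},
  ],
)

```text
time_s: 4.48
eef_pos: [0.5542, -0.0354, 0.0536]
orientation: [-3.142, -0.0, 0.129]
contact_force: [-0.9, -0.4, -0.6]
grip_width: 0.0879
finger_force: 0.6
```

Emit:
send_rows(
  targets=[
    {"fingers":1,"offset":[0.1,0,0],"twist":[0,0,0]},
    {"fingers":1,"offset":[0.2,0,0],"twist":[0,0,0]},
    {"fingers":1,"offset":[0.3,0,0],"twist":[0,0,0]},
    {"fingers":1,"offset":[0.3,0,0],"twist":[0,0,0]},
  ],
)

```text
time_s: 4.82
eef_pos: [0.5573, -0.0351, 0.0537]
orientation: [-3.142, -0.0, 0.129]
contact_force: [-1.9, -0.3, -1.8]
grip_width: 0.0879
finger_force: 0.6
```

```bash
python3 - <<'E'
from h import *
from rig import ctrl
im=ctrl.grab_frame("wrist"); cv2.imwrite("pics/w2.png",im[:,:,::-1])
o=ctrl.observe(); print(o["contact_force"],o["torque"],o["eef_pos"])
E
```

```text
[-1.70538918 -0.80436617 -1.52979215] [ 0.00545139  0.19087087 -0.00574782] [ 0.55726491 -0.03508971  0.05366747]
```

View pics/w2.png

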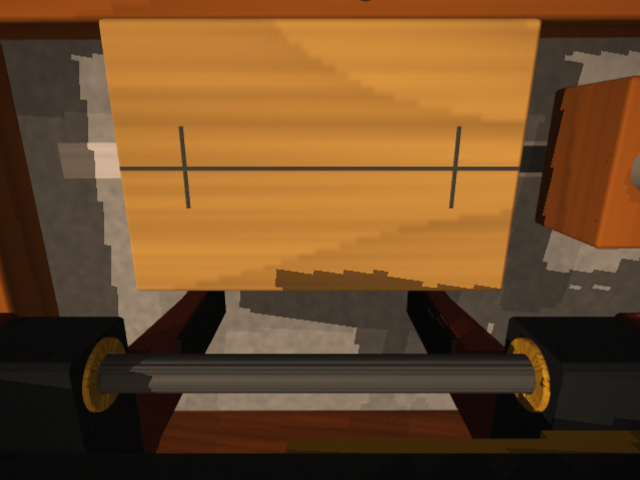

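The blank (top edge at row 20) is nearly at the fence and looks square. I'll keep nudging until the force rises.

Emit:
send_rows(
  targets=[
    {"fingers":1,"offset":[0.1,0,0],"twist":[0,0,0]},
    {"fingers":1,"offset":[0.2,0,0],"twist":[0,0,0]},
    {"fingers":1,"offset":[0.2,0,0],"twist":[0,0,0]},
  ],
)

```text
time_s: 5.12
eef_pos: [0.5578, -0.0351, 0.0537]
orientation: [3.142, 0.004, 0.129]
contact_force: [-8.1, -1.1, 3.6]
grip_width: 0.0877
finger_force: 4.2
```

Emit:
send_rows(
  targets=[
    {"fingers":1,"offset":[0.1,0,0],"twist":[0,0,0]},
    {"fingers":1,"offset":[0.2,0,0],"twist":[0,0,0]},
    {"fingers":1,"offset":[0.2,0,0],"twist":[0,0,0]},
  ],
)

```text
time_s: 5.37
eef_pos: [0.558, -0.0352, 0.0538]
orientation: [3.142, 0.008, 0.129]
contact_force: [-17.3, -1.8, 8.1]
grip_width: 0.0877
finger_force: 8.6
```

Emit:
send_rows(
  targets=[
    {"fingers":1,"offset":[0.1,0,0],"twist":[0,0,0]},
    {"fingers":1,"offset":[0.2,0,0],"twist":[0,0,0]},
    {"fingers":1,"offset":[0.2,0,0],"twist":[0,0,0]},
  ],
)

```text
time_s: 5.62
eef_pos: [0.5581, -0.0352, 0.0538]
orientation: [-3.142, 0.013, 0.13]
contact_force: [-26.1, -4.4, 12.8]
grip_width: 0.0876
finger_force: 13.1
```

Flush against the fence. I'll back off, rise, close the fingers and go behind the stop block.

Emit:
send_rows(
  targets=[
    {"fingers":1,"offset":[-1,0,0],"twist":[0,0,0]},
    {"fingers":1,"offset":[-3,0,0],"twist":[0,0,0]},
    {"fingers":1,"offset":[-3,0,-1],"twist":[0,0,0]},
    {"fingers":0,"offset":[-3,0,-5],"twist":[0,0,0]},
    {"fingers":-1,"offset":[-3,0,-9],"twist":[0,0,0]},
    {"fingers":-1,"offset":[-2,2,-12],"twist":[0,0,0]},
    {"fingers":-1,"offset":[0,5,-12],"twist":[0,0,0]},
    {"fingers":-1,"offset":[2,9,-12],"twist":[0,0,0]},
    {"fingers":-1,"offset":[4,12,-12],"twist":[0,0,0]},
    {"fingers":-1,"offset":[5.5,15.5,-12],"twist":[0,0,0]},
    {"fingers":-1,"offset":[5.5,15.5,-12],"twist":[0,0,0]},
    {"fingers":-1,"offset":[5.5,15.5,-12],"twist":[0,0,0]},
    {"fingers":-1,"offset":[5.5,15.5,-12],"twist":[0,0,0]},
    {"fingers":-1,"offset":[5.5,15.5,-12],"twist":[0,0,0]},
  ],
)

```text
time_s: 6.78
eef_pos: [0.6377, -0.18, 0.1749]
orientation: [3.141, -0.002, 0.13]
contact_force: [-0.5, -0.3, 0.1]
grip_width: 0.0175
finger_force: 0.0
```

```bash
python3 - <<'E'
from h import *
from rig import ctrl
im=ctrl.grab_frame("wrist"); cv2.imwrite("pics/w3.png",im[:,:,::-1])
o=ctrl.observe(); print(o["contact_force"],o["eef_pos"],o["orientation"],o["grip_width"])
E
```

```text
[ 0.05333461 -0.27465921  0.226902  ] [ 0.63760214 -0.17980642  0.17502668] [ 3.14099882e+00 -1.88561443e-03  1.30325367e-01] 0.014293148421019213
```

View pics/w3.png

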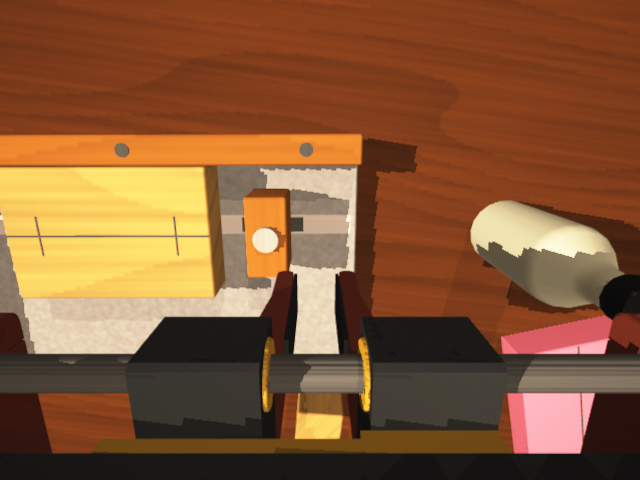

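The blank stays flush on the fence (face at row 165). The stop block is at (267,232), the closing fingers are to its right, and the glue is well clear. Descending now.

Emit:
send_rows(
  targets=[
    {"fingers":-1,"offset":[0,0.5,0],"twist":[0,0,0]},
    {"fingers":-1,"offset":[0,0.5,0],"twist":[0,0,0]},
    {"fingers":-1,"offset":[0,0.5,3],"twist":[0,0,0]},
    {"fingers":-1,"offset":[0,0.5,6],"twist":[0,0,0]},
    {"fingers":-1,"offset":[0,0.5,8],"twist":[0,0,0]},
    {"fingers":-1,"offset":[0,0.5,10],"twist":[0,0,0]},
    {"fingers":-1,"offset":[0,0.5,11.5],"twist":[0,0,0]},
    {"fingers":-1,"offset":[0,0.5,12.1],"twist":[0,0,0]},
    {"fingers":-1,"offset":[0,0.5,12.1],"twist":[0,0,0]},
    {"fingers":-1,"offset":[0,0.5,12.1],"twist":[0,0,0]},
  ],
)

```text
time_s: 7.67
eef_pos: [0.6383, -0.1858, 0.0535]
orientation: [3.141, -0.001, 0.129]
contact_force: [-0.2, 0.2, -0.5]
grip_width: 0.0009
finger_force: 0.0
```

Emit:
send_rows(
  targets=[
    {"fingers":-1,"offset":[0,-0.5,0],"twist":[0,0,0]},
    {"fingers":-1,"offset":[0,-1,0],"twist":[0,0,0]},
    {"fingers":-1,"offset":[0,-1.5,0],"twist":[0,0,0]},
    {"fingers":-1,"offset":[0,-2,0],"twist":[0,0,0]},
    {"fingers":-1,"offset":[0,-2.5,0],"twist":[0,0,0]},
    {"fingers":-1,"offset":[0,-3,0],"twist":[0,0,0]},
    {"fingers":-1,"offset":[0,-3.5,0],"twist":[0,0,0]},
    {"fingers":-1,"offset":[0,-4,0],"twist":[0,0,0]},
    {"fingers":-1,"offset":[0,-4.4,0],"twist":[0,0,0]},
    {"fingers":-1,"offset":[0,-4.8,0],"twist":[0,0,0]},
    {"fingers":-1,"offset":[0,-5.2,0],"twist":[0,0,0]},
    {"fingers":-1,"offset":[0,-5.6,0],"twist":[0,0,0]},
    {"fingers":-1,"offset":[0,-6,0],"twist":[0,0,0]},
    {"fingers":-1,"offset":[0,-6.4,0],"twist":[0,0,0]},
    {"fingers":-1,"offset":[0,-6.8,0],"twist":[0,0,0]},
    {"fingers":-1,"offset":[0,-7.2,0],"twist":[0,0,0]},
    {"fingers":-1,"offset":[0,-7.6,0],"twist":[0,0,0]},
    {"fingers":-1,"offset":[0,-8,0],"twist":[0,0,0]},
    {"fingers":-1,"offset":[0,-8.4,0],"twist":[0,0,0]},
    {"fingers":-1,"offset":[0,-8.4,0],"twist":[0,0,0]},
  ],
)

```text
time_s: 9.33
eef_pos: [0.6273, -0.1023, 0.0529]
orientation: [3.141, -0.0, 0.129]
contact_force: [0.9, -2.2, 3.0]
grip_width: 0.0002
finger_force: 1.4
```

Emit:
send_rows(
  targets=[
    {"fingers":-1,"offset":[0,-0.2,0],"twist":[0,0,0]},
    {"fingers":-1,"offset":[0,-0.4,0],"twist":[0,0,0]},
    {"fingers":-1,"offset":[0,-0.6,0],"twist":[0,0,0]},
    {"fingers":-1,"offset":[0,-0.8,0],"twist":[0,0,0]},
    {"fingers":-1,"offset":[0,-0.8,0],"twist":[0,0,0]},
  ],
)

```text
time_s: 9.75
eef_pos: [0.6263, -0.0949, 0.0529]
orientation: [3.141, -0.0, 0.129]
contact_force: [-0.2, -3.4, 4.4]
grip_width: 0.0004
finger_force: 2.2
```

Emit:
send_rows(
  targets=[
    {"fingers":-1,"offset":[0,-0.2,0],"twist":[0,0,0]},
    {"fingers":-1,"offset":[0,-0.4,0],"twist":[0,0,0]},
    {"fingers":-1,"offset":[0,-0.4,0],"twist":[0,0,0]},
  ],
)

```text
time_s: 10.0
eef_pos: [0.6258, -0.0909, 0.0529]
orientation: [3.141, -0.0, 0.129]
contact_force: [0.6, -3.7, 3.6]
grip_width: 0.0003
finger_force: 2.3
```

Emit:
send_rows(
  targets=[
    {"fingers":-1,"offset":[0,-0.1,0],"twist":[0,0,0]},
    {"fingers":-1,"offset":[0,-0.2,0],"twist":[0,0,0]},
    {"fingers":-1,"offset":[0,-0.2,0],"twist":[0,0,0]},
  ],
)

```text
time_s: 10.25
eef_pos: [0.6255, -0.0891, 0.0528]
orientation: [3.141, -0.0, 0.129]
contact_force: [0.5, -5.3, 3.6]
grip_width: 0.0001
finger_force: 2.6
```

Emit:
send_rows(
  targets=[
    {"fingers":-1,"offset":[0,-0.1,0],"twist":[0,0,0]},
    {"fingers":-1,"offset":[0,-0.2,0],"twist":[0,0,0]},
    {"fingers":-1,"offset":[0,-0.2,0],"twist":[0,0,0]},
  ],
)

```text
time_s: 10.5
eef_pos: [0.6253, -0.0871, 0.0528]
orientation: [3.141, -0.0, 0.129]
contact_force: [1.3, -4.6, 4.5]
grip_width: 0.0003
finger_force: 2.6
```

Emit:
send_rows(
  targets=[
    {"fingers":-1,"offset":[0,-0.1,0],"twist":[0,0,0]},
    {"fingers":-1,"offset":[0,-0.2,0],"twist":[0,0,0]},
    {"fingers":-1,"offset":[0,-0.2,0],"twist":[0,0,0]},
  ],
)

```text
time_s: 10.75
eef_pos: [0.625, -0.0851, 0.0528]
orientation: [3.141, -0.0, 0.129]
contact_force: [-0.5, -5.6, 4.3]
grip_width: 0.0004
finger_force: 2.7
```

Emit:
send_rows(
  targets=[
    {"fingers":-1,"offset":[0,-0.1,0],"twist":[0,0,0]},
    {"fingers":-1,"offset":[0,-0.2,0],"twist":[0,0,0]},
    {"fingers":-1,"offset":[0,-0.2,0],"twist":[0,0,0]},
  ],
)

```text
time_s: 11.0
eef_pos: [0.6249, -0.0844, 0.0529]
orientation: [3.139, -0.0, 0.128]
contact_force: [0.2, -9.0, 3.5]
grip_width: 0.0002
finger_force: 4.7
```

Emit:
send_rows(
  targets=[
    {"fingers":-1,"offset":[0,-0.1,0],"twist":[0,0,0]},
    {"fingers":-1,"offset":[0,-0.2,0],"twist":[0,0,0]},
    {"fingers":-1,"offset":[0,-0.2,0],"twist":[0,0,0]},
  ],
)

```text
time_s: 11.25
eef_pos: [0.6249, -0.0843, 0.053]
orientation: [3.136, -0.001, 0.127]
contact_force: [2.2, -15.1, 1.9]
grip_width: 0.0001
finger_force: 7.5
```

Stopped hard, so it is seated against the end stop. One more firm press, then back off, rise and check.

Emit:
send_rows(
  targets=[
    {"fingers":-1,"offset":[0,-0.2,0],"twist":[0,0,0]},
    {"fingers":-1,"offset":[0,-0.2,0],"twist":[0,0,0]},
    {"fingers":-1,"offset":[0,0.5,0],"twist":[0,0,0]},
    {"fingers":-1,"offset":[0,2,0],"twist":[0,0,0]},
    {"fingers":-1,"offset":[0,3,0],"twist":[0,0,0]},
    {"fingers":-1,"offset":[0,3,-3],"twist":[0,0,0]},
    {"fingers":-1,"offset":[0,3,-7],"twist":[0,0,0]},
    {"fingers":-1,"offset":[-2,1,-11],"twist":[0,0,0]},
    {"fingers":-1,"offset":[-5,-1,-15],"twist":[0,0,0]},
    {"fingers":-1,"offset":[-9,-4,-18],"twist":[0,0,0]},
    {"fingers":-1,"offset":[-12,-7,-18],"twist":[0,0,0]},
    {"fingers":-1,"offset":[-12,-7,-18],"twist":[0,0,0]},
    {"fingers":-1,"offset":[-12,-7,-18],"twist":[0,0,0]},
    {"fingers":-1,"offset":[-12,-7,-18],"twist":[0,0,0]},
  ],
)

```text
time_s: 12.42
eef_pos: [0.4961, -0.0261, 0.2337]
orientation: [-3.141, -0.002, 0.131]
contact_force: [0.1, 0.0, -0.5]
grip_width: 0.0004
finger_force: 0.0
```

```bash
python3 - <<'E'
from h import *
from rig import ctrl
m=ctrl.camera_model("wrist"); im=ctrl.grab_frame("wrist"); cv2.imwrite("pics/w4.png",im[:,:,::-1])
print(ctrl.observe()["contact_force"])
E
```

```text
[ 0.63135077 -1.10428767 -0.69901216]
```

View pics/w4.png

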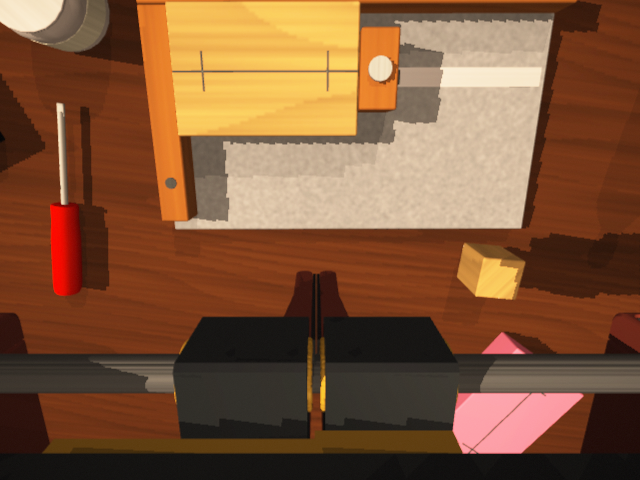

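The blank (top 166-360, to row 135) is against the fence, the end stop and the slider (360-400). I'll check the numbers.

```bash
python3 - <<'E'
from h import *
from rig import ctrl
def jig(p): 
    c,s=np.cos(.1295),np.sin(.1295); return (np.array(p)*1000-[587.1,-49.9])@np.array([[c,-s],[s,c]])
m=ctrl.camera_model("wrist")
print("near edge blank",jig(onplane(m,[[180,136],[355,135.5]],.053)).round(1).tolist(),"board",jig(onplane(m,[[177,229],[522,229]],.018)).round(1).tolist())
print("free end/stop",jig(onplane(m,[[359.5,20],[357.5,130]],.053)).round(1).tolist(),jig(onplane(m,[[361,28],[359,108]],.061)).round(1).tolist())
m=ctrl.camera_model("top"); im=ctrl.grab_frame("top"); cv2.imwrite("pics/top1.png",im[:,:,::-1])
mb=mask(im,(18,90,150),(28,255,255))
P=jig(onplane(m,big(mb,(310,200))[:,0],.053)).astype(np.float32); print(cv2.minAreaRect(P))
cv2.imwrite("pics/crop1.png",cv2.resize(im[150:290,250:440,::-1],None,fx=4,fy=4,interpolation=cv2.INTER_CUBIC))
E
```

```text
near edge blank [[-15.4, 147.0], [-15.0, 1.8]] board [[-104.5, 171.4], [-104.7, -169.4]]
free end/stop [[70.4, 0.7], [-10.7, -0.2]] [[63.0, 0.3], [6.1, 0.0]]Traceback (most recent call last):
  File "<stdin>", line 10, in <module>
  File "h.py", line 14, in big
    return max(cs,key=cv2.contourArea)
ValueError: max() iterable argument is empty
```

The near face sits 89.3 mm from the board edge (90 expected). The free end is at y≈0 with the stop face at ≈0, and it is square to about 3 mrad. The arm only occludes the top view, so I'm handing in.

```bash
python3 -c "
from rig import ctrl
print(ctrl.finish_job())"
```

```text
the job is handed in; nothing more can be done
None
```

I handed the job in at about 12.5 s. The last wrist view showed the blank square and flush against the fence and end stop, with the stop block touching its free end and the hand clear; the job's verdict was not reported back.

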